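Unlock the capping press and snap the vial closed

TASK

Close the sample vial that stands in the bench capping press. The ram is locked: draw the lock pin straight out of its bore, lay it in the V slot across the top of the press head (pointing the same way as before, collar close to the head's left side) and let go of it; then push the ram's knob down until the snap cap clicks over the vial's bead, and keep pressing firmly after the click. Finish while still holding the ram down on the seated cap; do not let go, and leave the two finished vials on the desk standing.

Things in the scene. Friction and masses are not known exactly. Their poses are not given: they have to be found in the camera images.
- press: Fixed bench capping press: grey C frame, 155 x 116 mm base, column at the back. Origin on the desk under the ram axis; x points from the ram to the column (away from the robot), y to its left side, where the lock pin enters, z up. Head: y -30 to +30 mm, x -28 to 82 mm, z 112 to 162 mm (top). The 18 mm square ram passes up through the head at x = y = 0.
- bore (a point): Mouth of the lock pin's bore: centre of the 10 mm hole in the head's left face (x 0, y +30, z 138 mm of the press; same axes). The bore runs along y through the left cheek, the ram and the right cheek: the pin blocks the ram while it is in.
- slot (a point): Parking slot: a V groove 14 mm deep, open at the top, across the head behind the ram, parallel to the bore (24 mm wide at the mouth, 9 mm at the flat floor). This point: in the head's left face (x 52, y +30, z 152 mm of the press; same axes), 4 mm above the groove's floor, where the axis of the parked shank comes to lie.
- lock_pin: Loose lock pin, 60 g. Origin on its axis at the collar's inner face; y runs from shank to handle: steel shank 8 mm thick, y -72 to 0 mm, tapered tip; collar 21 mm wide, y 0 to 4; black barrel handle 16 mm thick, y 4 to 62. It starts fully in the bore, collar at the head, slides freely and is clear after 75 mm. It balances 15 mm from the collar, in the shank. Parked, its origin is at slot.
- pin_grip (a point): A good place to grip the pin, on the axis of its barrel handle, 36 mm outside the collar's inner face; axes as the pin's. The handle is level; the gripper comes from above and closes across it.
- knob_top (a point): Centre of the flat top of the black round push knob on the ram, 40 mm in diameter and 18 mm high; 200 mm above the desk (38 mm above the head) when the ram is up; z up.
- ram (a joint): How far the ram is pushed down, m: 0 up, 0.019 end stop. A return spring lifts it with 2 N at 0, 4 N near the bottom. It meets the loose cap at about 0.008; the force on the knob then climbs to 12 to 15 N by 0.010, where the cap clicks over the bead and the force drops to about 4 N; at about 0.0155 the cap sits on the vial's rim and the push becomes hard.
- vial: The vial in the press's nest under the ram: glass with a paper band, 32 mm in diameter, 62 mm high, with a snap bead 29 mm in diameter round its mouth. Origin: centre of its underside, z along its axis.
- cap: The white snap cap, 37 mm in diameter, with eight spring tongues. Origin: centre of the underside of its top disc (3.5 mm thick). At the start it sits loosely on the bead with its origin about 69.6 mm above the vial's underside; seated, it rests on the vial's rim, 62 mm.
- done_a_mid (a point): Centre (33 mm up) of a finished, already capped vial of the same kind standing on the desk, 65 mm high; its z axis points up.
- done_b_mid (a point): The same for the second finished vial.

How it is judged:
By the outcome, as a careful person would: the job done as asked, in the order asked, and still so for the second after the job is handed in, while the arm keeps its last pose, push and grip.
It also fails if it takes over 61 s, if anything falls off the work surface, if the arm or the gripper's body presses on something with over 40 N, if the wrist force passes 120 N, or if a joint passes its speed limit or range.

ROBOT

A 7-joint arm with a two-finger parallel gripper is mounted at the origin on a cart in front of the work surface, level with it; the furniture and walls round the work are solid. World frame = base frame: x ahead of the robot, y to its left, z up, the work surface at z = 0. Lengths are in m, angles in rad, forces in N, time in s.
With the tool pointing down it reaches from about 0.425 to 0.875 m from the base axis. Payload 4.7 kg.
Tool frame: the origin (TCP) lies at the very end of the fingers, on their centre line; the grasp point (between the pads) lies 19 mm behind it; z points along the fingers, y is the direction in which the jaws open and shut (so a half turn about z gives the same grasp; the last joint's range is limited). The gripper opens to 85 mm and grips with 20 to 120 N. Pads are 22 mm wide; open, the fingers measure 114 mm over their backs; the gripper's body (76 mm by 85 mm) begins 54 mm behind the grasp point. The pads swing forward as they close: fully open they stand 13 mm farther back than shut.
Start: joints at [1.241, 0.321, -0.07, 1.45, 0.023, 1.371, -0.057], TCP at [0.219, -0.612, 0.231] pointing down, gripper open.
Joint ranges: [-2.86, 2.86], [-0.3, 2.09], [-1.38, 1.24], [0.06, 2.45], [-1.56, 4.7], [0.09, 2.05], [-2.69, 2.69]. Speed limits (rad/s): [2.57, 2.57, 3.14, 3.14, 3.14, 3.14, 3.14].

INTERFACE

Orientations are given as a unit quaternion [x, y, z, w].
In Python, from workcell import state, snapshot, get_calibration, finish_job gives the robot as it stands. The module is installed in compiled form; this text tells all that it offers.
- The arm moves only by the shell command python3 -m crank 'ROWS' [FORCE]. ROWS is JSON, one flat list of numbers, 7 for each row, row after row: the opening, from -1 (shut) to 1 (fully open), then the shift along the tool's x, y, z in cm, then the turn, a rotation vector about the tool's x, y, z in rad. In form: [claw, dx, dy, dz, rx, ry, rz, claw, dx, dy, dz, rx, ry, rz, ...]. A call has 1 to 12 rows; each row is the pose to reach, as a shift and turn from the pose commanded when the call began, along the tool's axes at that moment; what a row does not reach only later rows make up. A row lasts 1/10 s, in which the tool goes at most 50 mm and 8.59 degrees, less where a joint would pass 70% of its speed; a pose out of reach is approached as far as the arm can. A call with a gripper value outside its range is refused whole. The fingers move at their own pace and stop on an object; FORCE is the grip in N (left out, the last holds). Time passes only in rows, so rows that repeat a pose let the fingers close. It gives the time, the measured TCP pose, the force and the opening at its end, in the units of the state.
- state(): the state, without advancing time (a new reading comes with each control period).
- snapshot(name): name is "scene" or "side" or "wrist"; returns the picture (480x640x3 uint8, red, green, blue); there is no depth.
- get_calibration(name): a dict with "fx", "fy", "cx", "cy" (pixels), "rvec" (rotation vector, rad) and "tvec" (3), from world to camera coordinates, as OpenCV has them. Camera axes: x right, y down, z forward; pixel columns grow to the right and rows downward; lengths in m; the calibration is good to about 2 mm. A picture is of the moment at which its call begins: read the wrist's pose just before it. get_calibration takes no time and is no camera call; for the wrist camera it gives the pose at the moment of the call.
- finish_job(): hands the job in, once; it reports no verdict.
The state is a dict: "time_s": time; "qpos": joint angles; "qvel": joint speeds; "effort": joint torques, N m; "position": TCP position; "ee_rot": TCP orientation; "contact_force": force on the tool from outside, world axes, zero at the start; "torque": the same for the moment, N m; "width": finger opening in m.
Only numpy, scipy, OpenCV 4.12 (cv2) and the standard library are available. Lean on these libraries where they do the work, as an engineer would, in place of code of your own. Each camera call takes 0.05 s, during which the arm holds its last target. There are 200 camera calls.

## Working session

There is one attempt and no reset: what is moved stays moved. The work goes in short steps, Python scripts to look and compute and a shell command to move; the robot and the scene stay as the last step left them, time stands still between calls to the robot, and variables do not carry over. Pictures are saved under pics/ and viewed, about 8 in all and at most 12, crops included, and the job is handed in when it is done.

```bash
mkdir -p pics; cat > h.py <<'E'
import numpy as np, cv2
from workcell import state, snapshot, get_calibration, finish_job
from scipy.spatial.transform import Rotation as R
def ray(c,u,v):
    Rm=cv2.Rodrigues(np.array(c["rvec"],float))[0]; t=np.array(c["tvec"],float)
    d=Rm.T@np.array([(u-c["cx"])/c["fx"],(v-c["cy"])/c["fy"],1]); return -Rm.T@t,d
def onz(c,u,v,z):
    o,d=ray(c,u,v); return o+d*(z-o[2])/d[2]
def proj(c,P):
    P=np.atleast_2d(np.array(P,float)); K=np.array([[c["fx"],0,c["cx"]],[0,c["fy"],c["cy"]],[0,0,1]])
    return cv2.projectPoints(P,np.array(c["rvec"],float),np.array(c["tvec"],float),K,None)[0][:,0]
def tri(*rs):
    A=np.zeros((3,3));b=np.zeros(3)
    for o,d in rs:
        d=d/np.linalg.norm(d);M=np.eye(3)-np.outer(d,d);A+=M;b+=M@o
    return np.linalg.solve(A,b)
def save(n,im): cv2.imwrite("pics/"+n+".png",cv2.cvtColor(im,cv2.COLOR_RGB2BGR))
E
python3 - <<'E'
from h import *
s=state();print({k:np.round(v,3).tolist() for k,v in s.items()})
for n in("scene","side"):
    save(n,snapshot(n));c=get_calibration(n);print(n,{k:np.round(v,3).tolist() for k,v in c.items()}, ray(c,320,240)[0])
E
```

```text
{'time_s': 0.0, 'qpos': [1.241, 0.322, -0.07, 1.452, 0.023, 1.371, -0.057], 'qvel': [0.0, -0.001, 0.0, 0.001, 0.001, 0.001, 0.001], 'effort': [-0.0, -49.358, -0.382, -31.434, 0.013, 0.011, 0.0], 'position': [0.219, -0.611, 0.23], 'ee_rot': [0.985, 0.171, -0.0, -0.001], 'contact_force': [0.081, -0.182, 0.664], 'torque': [-0.027, -0.015, 0.019], 'width': 0.085}
scene {'fx': 538.989, 'fy': 538.989, 'cx': 314.932, 'cy': 255.93, 'rvec': [1.886, -0.885, 0.539], 'tvec': [-0.405, 0.255, 0.67]} [-0.10968139 -0.62173492  0.52885036]
side {'fx': 494.122, 'fy': 494.122, 'cx': 330.505, 'cy': 241.638, 'rvec': [0.097, 2.795, -1.366], 'tvec': [0.482, 0.162, 0.874]} [0.52043494 0.55513058 0.66517273]
```

View pics/scene.png

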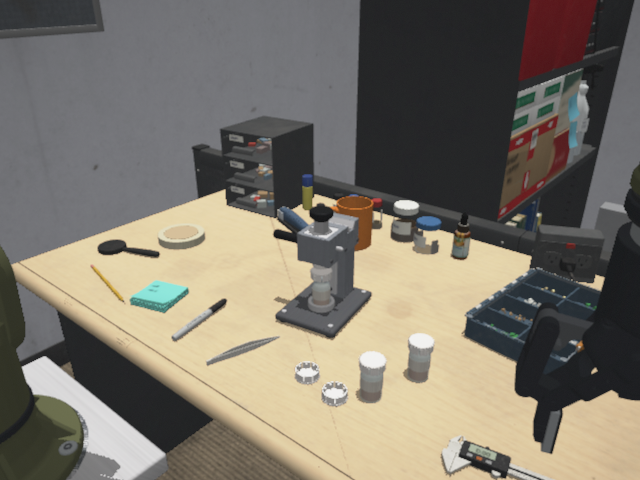

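View pics/side.png

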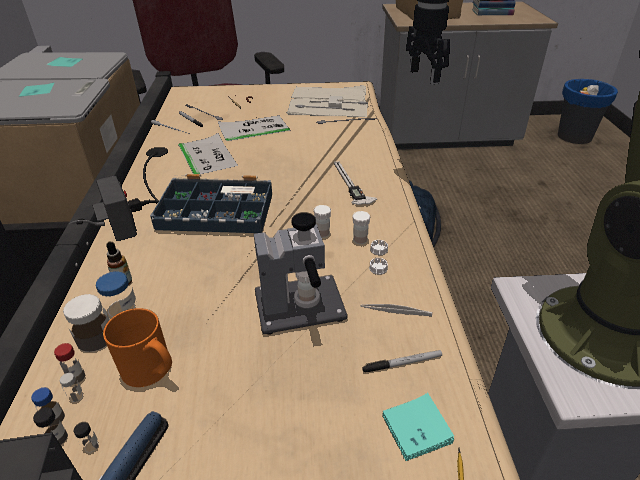

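The scene view shows the press with knob top about (321,210) and pin handle about (285,236). In the side view the knob is at (303,220) and the handle at (312,272). The finished vials are at (371,376) and (420,356) in scene. Next: enlarged crops.

```bash
python3 - <<'E'
from h import *
a=cv2.imread("pics/scene.png")[190:340,260:380];b=cv2.imread("pics/side.png")[205:340,245:355]
a=cv2.resize(a,(400,500),interpolation=cv2.INTER_CUBIC);b=cv2.resize(b,(400,491),interpolation=cv2.INTER_CUBIC)
b=cv2.copyMakeBorder(b,0,9,0,0,cv2.BORDER_CONSTANT);cv2.imwrite("pics/crop.png",np.hstack([a,b]))
c1=get_calibration("scene");c2=get_calibration("side")
for n,p,q in(("knob",(321,209),(303.5,219.5)),("va top",(372,360),(361,216)),("vb top",(421,341),(322,210))):
    print(n,tri(ray(c1,*p),ray(c2,*q)))
print(onz(c1,321,209,.2),onz(c2,303.5,219.5,.2))
E
```

```text
knob [ 0.5208066  -0.10484573  0.19971253]
va top [ 0.39781734 -0.29774057  0.06482822]
vb top [ 0.47923365 -0.32720827  0.0645305 ]
[ 0.52375464 -0.10429776  0.2       ] [ 0.51953752 -0.10198305  0.2       ]
```

View pics/crop.png

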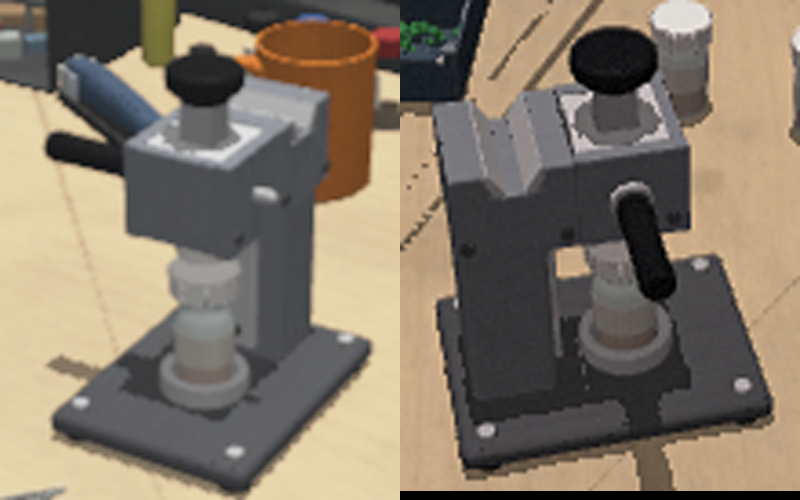

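```bash
python3 - <<'E'
from h import *
c1=get_calibration("scene");c2=get_calibration("side")
s=lambda x,y:(260+x/3.333,190+y/3.333)
d=lambda x,y:(245+(x-400)/3.636,205+y/3.636)
print("handle end",tri(ray(c1,*s(52,146)),ray(c2,*d(658,284))))
fl=onz(c2,*d(688,148),.162);bl=onz(c2,*d(447,184),.162)
print("side FL,BL",fl,bl,np.linalg.norm(bl-fl),np.degrees(np.arctan2(*(bl-fl)[1::-1])))
FL=onz(c1,*s(127,143),.162);FR=onz(c1,*s(245,170),.162);BR=onz(c1,*s(328,95),.162)
for a,b in((FL,FR),(FR,BR)):print("scene",a,b,np.linalg.norm(b-a),np.degrees(np.arctan2(*(b-a)[1::-1])))
def press(k,yaw,P):
    return k+R.from_euler('z',yaw,degrees=True).apply(P)
# base plate: screws/corners at z~? lower base corners on desk
print("base side",[onz(c2,*d(*p),0.01)[:2].round(3) for p in((467,467),(773,408),(718,257))])
print("base scene",[onz(c1,*s(*p),0.01)[:2].round(3) for p in((55,420),(246,482),(371,345))])
for im,c,lo in(("scene",c1,(190,260)),("side",c2,(205,245))):
    g=cv2.imread(f"pics/{im}.png")
    x,y=(321,213) if im=="scene" else (304,222)
    m=(g.max(2)<50).astype(np.uint8); n,l,st,ce=cv2.connectedComponentsWithStats(m,connectivity=4); print(im,st[l[y,x]],ce[l[y,x]])
E
```

```text
handle end [ 0.50454677 -0.01725003  0.13703986]
side FL,BL [ 0.48752145 -0.07905059  0.162     ] [ 0.5947637  -0.06107253  0.162     ] 0.10873872276428292 9.5165603540654
scene [ 0.49181732 -0.08185284  0.162     ] [ 0.50424196 -0.14605297  0.162     ] 0.06539134255398744 -79.04695584777717
scene [ 0.50424196 -0.14605297  0.162     ] [ 0.60404671 -0.12294331  0.162     ] 0.10244532329838359 13.03700848039463
base side [array([ 0.598, -0.032]), array([ 0.448, -0.06 ]), array([ 0.467, -0.174])]
base scene [array([ 0.454, -0.061]), array([ 0.474, -0.173]), array([ 0.623, -0.145])]
scene [310 205  23  17 283] [320.8869258  213.34982332]
side [292 213  24  18 348] [303.3362069  221.42528736]
```

```bash
cat >> h.py <<'E'
K=np.array([.521,-.105,0.]);YAW=10.2
def W(p): return K+R.from_euler('z',YAW,degrees=True).apply(np.array(p)/1000.)
def go(p,yaw=None):
    s=state();Rt=R.from_quat(s["ee_rot"])
    yaw=YAW+90 if yaw is None else yaw
    T=R.from_euler('z',yaw,degrees=True)*R.from_euler('x',180,degrees=True)
    print("shift cm",(Rt.inv().apply(np.array(p)-s["position"])*100).round(2),"turn",(Rt.inv()*T).as_rotvec().round(3),"pos",s["position"].round(4) if hasattr(s["position"],'round') else np.round(s["position"],4),"F",np.round(s["contact_force"],1),"w",round(s["width"],4),"t",round(s["time_s"],2))
E
python3 - <<'E'
from h import *
p=W([0,72,0]);p[2]=.27;print(p);go(p)
c=get_calibration("side");print("mug",onz(c,145,380,0),onz(c,165,345,.05))
E
```

```text
[ 0.5082499  -0.03413792  0.27      ]
shift cm [ 46.7  -44.61  -3.89] turn [-1.000e-03 -1.000e-03 -1.405e+00] pos [ 0.2189 -0.6115  0.2303] F [-0.   0.8  0. ] w 0.0854 t 0.1
mug [0.78565998 0.04437376 0.        ] [0.74899516 0.01684626 0.05      ]
```

```bash
python3 -m crank '[0.3,4,-4,-7,0,0,-0.14, 0.3,8,-8,-7,0,0,-0.28, 0.3,12,-12,-7,0,0,-0.42, 0.3,15,-15,-7,0,0,-0.56, 0.3,18,-18,-7,0,0,-0.7, 0.3,21.5,-21,-7,0,0,-0.84, 0.3,25,-24,-7,0,0,-0.98, 0.3,28.5,-27,-7,0,0,-1.12, 0.3,32,-30.5,-7,0,0,-1.26, 0.3,35.5,-34,-7,0,0,-1.4, 0.3,39,-37,-7,0,0,-1.405, 0.3,42.5,-40.5,-7,0,0,-1.405]' 60; python3 -c "
from h import *
p=W([0,72,0]);p[2]=.27;go(p)"
```

```text
time_s: 1.3
position: [0.4788, -0.0944, 0.3012]
ee_rot: [0.642, 0.767, -0.0, 0.0]
contact_force: [1.4, -0.4, 0.1]
width: 0.0553
shift cm [5.42 3.97 3.11] turn [-0.     0.001 -0.   ] pos [ 0.4788 -0.0944  0.3012] F [ 1.4 -0.4  0.1] w 0.0553 t 1.3
```

```bash
python3 -m crank '[0.3,3,2,1,0,0,0, 0.3,5.4,4,3,0,0,0, 0.3,5.4,4,3,0,0,0, 0.3,5.4,4,3,0,0,0, 0.3,5.4,4,3,0,0,0]'; python3 -c "
from h import *
p=W([0,72,0]);p[2]=.27;go(p)
c=get_calibration('wrist');im=snapshot('wrist');save('w1',im);print(ray(c,320,240)[0]);
for q in ([0,72,138],[0,92,138],[0,34,138],[0,0,200],[52,30,162],[-28,30,162]):print(q,proj(c,W(q)).round(0))"
```

```text
time_s: 1.8
position: [0.508, -0.0376, 0.2715]
ee_rot: [0.642, 0.767, -0.0, 0.0]
contact_force: [-0.6, -0.6, -0.3]
width: 0.0555
shift cm [0.33 0.09 0.15] turn [-0.     0.001 -0.002] pos [ 0.508  -0.0376  0.2715] F [-0.6 -0.6 -0.3] w 0.0555 t 1.8
[0.49318695 0.04267334 0.41487107]
[0, 72, 138] [[325. 220.]]
[0, 92, 138] [[325. 193.]]
[0, 34, 138] [[325. 269.]]
[0, 0, 200] [[326. 357.]]
[52, 30, 162] [[400. 288.]]
[-28, 30, 162] [[285. 288.]]
```

View pics/w1.png

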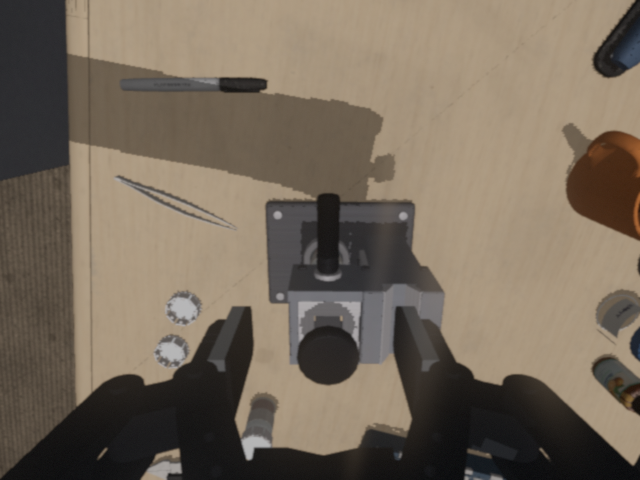

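The wrist view shows the handle's axis at column ~328, end at row ~194 and knob at (328,356). That is about 3 px right of my prediction. I'll measure it with a mask.

```bash
python3 - <<'E'
from h import *
c=get_calibration('wrist');g=cv2.imread("pics/w1.png")
L=[]
for r in (205,215,225,235,245,255):
    x=np.where(g[r,300:356].max(1)<38)[0]+300; L.append((r,x.min(),x.max(),len(x)))
print(L)
for r in (205,225):
    m=[a for a in L if a[0]==r][0]; P=onz(c,(m[1]+m[2])/2,r,.140); print(r,R.from_euler('z',-YAW,degrees=True).apply(P-K)*1000)
col=g[180:210,328].max(1);print(col)
# knob
m=(g[300:400,280:380].max(2)<40).astype(np.uint8);n,l,st,ce=cv2.connectedComponentsWithStats(m);print(st,ce)
E
```

```text
[(205, np.int64(318), np.int64(338), 21), (215, np.int64(318), np.int64(338), 21), (225, np.int64(317), np.int64(338), 22), (235, np.int64(317), np.int64(338), 22), (245, np.int64(318), np.int64(337), 20), (255, np.int64(318), np.int64(338), 21)]
205 [  2.29596308  83.31449606 140.        ]
225 [  1.94411268  68.63614651 140.        ]
[104 105 105 105 105 105 105 105 106 106 105 103  92  58  33  29  29  30
  30  28  29  29  29  30  30  29  28  29  28  29]
[[   0    0  100  100 9526]
 [  20   26   55   23  464]
 [  54   39    2    2    2]
 [  57   40    1    1    1]
 [  24   46    1    1    1]
 [  67   46    1    1    1]
 [  54   49    1    1    1]
 [  59   48    1    1    1]
 [  57   50    1    1    1]
 [  63   50    1    1    1]
 [  58   53    1    1    1]] [[49.50524879 50.22170901]
 [49.27801724 34.75646552]
 [54.5        39.5       ]
 [57.         40.        ]
 [24.         46.        ]
 [67.         46.        ]
 [54.         49.        ]
 [59.         48.        ]
 [57.         50.        ]
 [63.         50.        ]
 [58.         53.        ]]
```

```bash
sed -i 's/^K=.*/K=np.array([.5229,-.1047,0.])/' h.py; python3 -c "
from h import *
p=W([0,72,0]);p[2]=.121;go(p)"
```

```text
Traceback (most recent call last):
  File "h.py", line 19, in W
    def W(p): return K+R.from_euler('z',YAW,degrees=True).apply(np.array(p)/1000.)
                                        ^^^
NameError: name 'YAW' is not defined
```

```bash
sed -i 's/^K=np.array(\[.5229.*/&;YAW=10.2/' h.py; python3 -c "
from h import *
p=W([0,72,0]);p[2]=.121;go(p)"
```

```text
shift cm [ 0.36  0.27 15.07] turn [ 0.     0.001 -0.003] pos [ 0.5081 -0.0378  0.2717] F [-0.6 -0.5  0.3] w 0.0554 t 1.85
```

```bash
python3 -m crank '[0,0.35,0.25,4,0,0,0, 0,0.35,0.25,8,0,0,0, 0,0.35,0.25,12,0,0,0, 0,0.35,0.25,13,0,0,0, 0,0.35,0.25,13,0,0,0, 0,0.35,0.25,13,0,0,0]'; python3 -c "
from h import *
p=W([0,72,0]);p[2]=.121;go(p)"
```

```text
time_s: 2.45
position: [0.5114, -0.0328, 0.1433]
ee_rot: [0.642, 0.767, 0.001, 0.001]
contact_force: [-0.6, -0.7, 0.3]
width: 0.0426
shift cm [-0.08 -0.15  2.23] turn [ 0.003  0.001 -0.001] pos [ 0.5114 -0.0328  0.1433] F [-0.6 -0.7  0.3] w 0.0426 t 2.45
```

```bash
python3 -m crank '[0,-0.05,-0.15,2.2,0,0,0, 0,-0.05,-0.15,2.2,0,0,0, 0,-0.05,-0.15,2.2,0,0,0, 0,-0.05,-0.15,2.2,0,0,0]'; python3 -c "
from h import *
p=W([0,72,0]);p[2]=.121;go(p)"
```

```text
time_s: 2.85
position: [0.5098, -0.033, 0.121]
ee_rot: [0.642, 0.767, 0.001, 0.001]
contact_force: [-0.0, 0.2, 0.2]
width: 0.0431
shift cm [-0.09  0.02  0.  ] turn [ 0.002  0.001 -0.   ] pos [ 0.5098 -0.033   0.121 ] F [-0.   0.2  0.2] w 0.0431 t 2.85
```

```bash
python3 -m crank '[-0.5,0,0,0,0,0,0, -0.8,0,0,0,0,0,0, -0.8,0,0,0,0,0,0, -0.8,0,0,0,0,0,0, -0.8,0,0,0,0,0,0, -0.8,0,0,0,0,0,0]' 50; python3 -c "
from h import *
p=W([0,72,0]);p[2]=.121;go(p);print(np.round(state()['torque'],2))
save('w2',snapshot('wrist'))"
```

```text
time_s: 3.45
position: [0.5093, -0.0329, 0.1197]
ee_rot: [0.641, 0.767, 0.0, 0.001]
contact_force: [1.0, -0.0, 3.2]
width: 0.0142
shift cm [-0.1   0.07 -0.13] turn [0.001 0.001 0.   ] pos [ 0.5093 -0.0329  0.1197] F [ 1.  -0.   3.2] w 0.0142 t 3.45
[-0.15 -0.32  0.08]
```

View pics/w2.png

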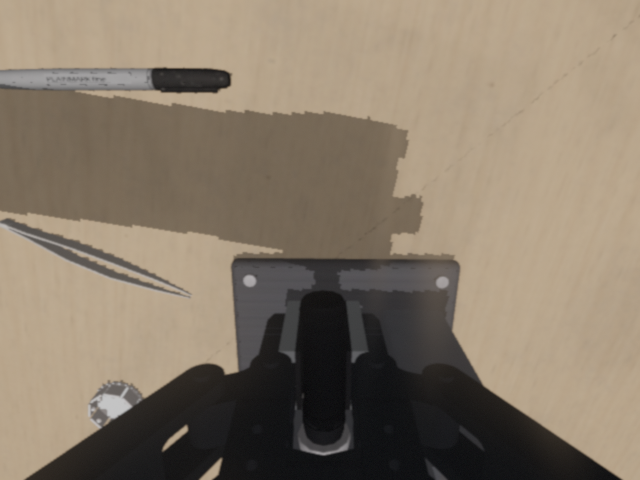

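The view shows the handle squarely between the pads with both pads in contact, and side forces are small. I'll pull it straight out.

```bash
python3 -m crank '[-0.8,0.3,0,0,0,0,0, -0.8,0.7,0,0,0,0,0, -0.8,1.2,0,0,0,0,0, -0.8,1.2,0,0,0,0,0]'; python3 -c "
from h import *
p=W([0,72,0]);p[2]=.121;go(p);print(np.round(state()['torque'],2))"
```

```text
time_s: 3.9
position: [0.5066, -0.02, 0.1194]
ee_rot: [0.641, 0.768, 0.0, 0.0]
contact_force: [3.0, 0.2, 2.0]
width: 0.0142
shift cm [-1.42  0.11 -0.16] turn [ 0.    -0.     0.001] pos [ 0.5066 -0.02    0.1194] F [3.  0.2 2. ] w 0.0142 t 3.9
[-0.15 -0.56  0.16]
```

```bash
python3 -m crank '[-0.8,0.5,0.05,0,0,0,0, -0.8,1.1,0.05,0,0,0,0, -0.8,1.8,0.05,0,0,0,0, -0.8,2.5,0.05,0,0,0,0, -0.8,3.2,0.05,0,0,0,0, -0.8,3.9,0.05,0,0,0,0, -0.8,4.6,0.05,0,0,0,0, -0.8,5.2,0.05,0,0,0,0, -0.8,5.8,0.05,0,0,0,0, -0.8,5.8,0.05,0,0,0,0]'; python3 -c "
from h import *
p=W([0,72,0]);p[2]=.121;go(p);print(np.round(state()['torque'],2))"
```

```text
time_s: 4.9
position: [0.4959, 0.0375, 0.1189]
ee_rot: [0.641, 0.768, -0.0, -0.001]
contact_force: [0.0, 0.3, -0.0]
width: 0.0142
shift cm [-7.28  0.13 -0.22] turn [-0.001 -0.001  0.001] pos [0.4959 0.0375 0.1189] F [ 0.   0.3 -0. ] w 0.0142 t 4.9
[ 0.01  0.03 -0.03]
```

```bash
python3 -m crank '[-0.8,0.8,0,0,0,0,0, -0.8,1.6,0,0,0,0,0, -0.8,2.2,0,0,0,0,0, -0.8,2.2,0,0,0,0,0, -0.8,2.2,0,0,0,0,0]'; python3 -c "
from h import *
p=W([0,72,0]);p[2]=.121;go(p)
a=snapshot('scene')[150:330,190:410];b=snapshot('side')[200:400,240:400]
a=cv2.resize(a,(440,360),interpolation=cv2.INTER_CUBIC);b=cv2.resize(b,(288,360),interpolation=cv2.INTER_CUBIC);save('p1',np.hstack([a,b]))"
```

```text
time_s: 5.4
position: [0.4928, 0.0578, 0.1193]
ee_rot: [0.641, 0.767, -0.0, 0.0]
contact_force: [-0.3, -0.3, -1.0]
width: 0.0138
shift cm [-9.32  0.08 -0.17] turn [-0.  0.  0.] pos [0.4928 0.0578 0.1193] F [-0.3 -0.3 -1. ] w 0.0138 t 5.4
```

View pics/p1.png

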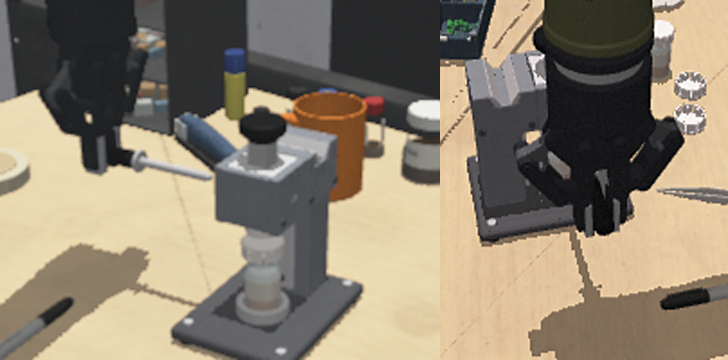

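```bash
python3 - <<'E'
from h import *
c=get_calibration("scene")
for y,u,v in((123,258.5,230),(51,295,240)):
  for z in(130,138,146): print(y,z,proj(c,W([0,y,z])).round(1),(u,v))
E
```

```text
123 130 [[260.7 233.1]] (258.5, 230)
123 138 [[260.5 229. ]] (258.5, 230)
123 146 [[260.2 224.9]] (258.5, 230)
51 130 [[295.  241.5]] (295, 240)
51 138 [[294.9 237.3]] (295, 240)
51 146 [[294.8 233.1]] (295, 240)
```

```bash
python3 -m crank '[-0.8,0,0,-2.5,0,0,0, -0.8,0,0,-5.2,0,0,0, -0.8,0,2.5,-5.2,0,0,0, -0.8,0,5.2,-5.2,0,0,0, -0.8,-1.5,5.2,-5.2,0,0,0, -0.8,-3.5,5.2,-5.2,0,0,0, -0.8,-5.5,5.2,-5.2,0,0,0, -0.8,-7.5,5.2,-5.2,0,0,0, -0.8,-9,5.2,-5.2,0,0,0, -0.8,-9,5.2,-5.2,0,0,0, -0.8,-9,5.2,-5.2,0,0,0]'; python3 -c "
from h import *
p=W([51.5,74.5,0]);p[2]=.171;go(p)
c=get_calibration('scene');print(proj(c,W([52,32,186])),proj(c,W([52,-40,186])),proj(c,W([52,-30,162])))
c=get_calibration('side');print(proj(c,W([52,32,186])),proj(c,W([52,-40,186])),proj(c,W([52,30,162])))
a=snapshot('scene')[150:270,270:390];b=snapshot('side')[180:300,220:340]
a=cv2.resize(a,(400,400),interpolation=cv2.INTER_CUBIC);b=cv2.resize(b,(400,400),interpolation=cv2.INTER_CUBIC);save('p2',np.hstack([a,b]))"
```

```text
time_s: 6.6
position: [0.5597, -0.0214, 0.1712]
ee_rot: [0.642, 0.767, 0.0, -0.0]
contact_force: [-0.1, 0.7, 0.1]
width: 0.0145
shift cm [-0.1   0.06  0.02] turn [-0.    -0.001 -0.001] pos [ 0.5597 -0.0214  0.1712] F [-0.1  0.7  0.1] w 0.0145 t 6.6
[[319.30828786 203.56469038]] [[356.67553573 211.18240655]] [[350.95098638 223.15305306]]
[[273.42400888 241.9359025 ]] [[266.76336135 216.51138286]] [[274.30614958 252.94949048]]
```

View pics/p2.png

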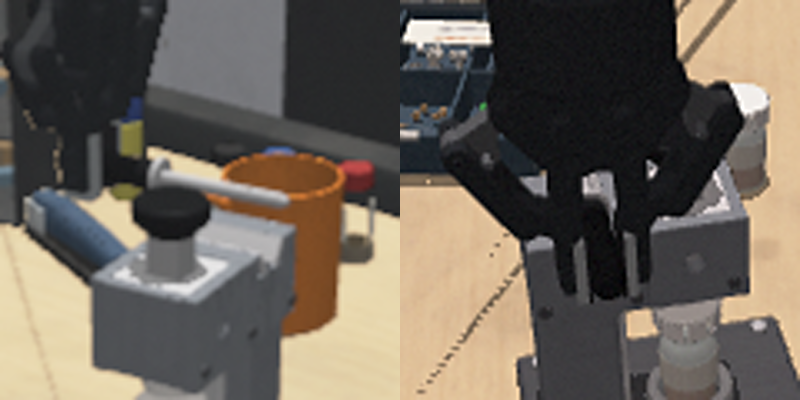

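Pin is level above the slot, with collar at about scene (318,202) and tip at (356,210), matching the prediction to within 1–2 px. Lowering.

```bash
python3 -m crank '[-0.8,-0.1,0.05,1,0,0,0, -0.8,-0.1,0.05,2,0,0,0, -0.8,-0.1,0.05,2.8,0,0,0, -0.8,-0.1,0.05,3.3,0,0,0, -0.8,-0.1,0.05,3.5,0,0,0, -0.8,-0.1,0.05,3.5,0,0,0]'; python3 -c "
from h import *
p=W([51.5,74.5,0]);p[2]=.1335;go(p)"
```

```text
time_s: 7.3
position: [0.5605, -0.0225, 0.136]
ee_rot: [0.641, 0.767, -0.0, -0.0]
contact_force: [0.1, 0.4, -0.8]
width: 0.0143
shift cm [ 0.02 -0.    0.25] turn [-0.001 -0.     0.   ] pos [ 0.5605 -0.0225  0.136 ] F [ 0.1  0.4 -0.8] w 0.0143 t 7.3
```

```bash
python3 -m crank '[-0.8,0,0,0.15,0,0,0, -0.8,0,0,0.25,0,0,0, -0.8,0,0,0.25,0,0,0]'; python3 -c "
from h import *
p=W([51.5,74.5,0]);p[2]=.1335;go(p);print(np.round(state()['torque'],2))
c=get_calibration('scene');print(proj(c,W([52,32,152])),proj(c,W([52,-40,152])))
a=snapshot('scene')[150:270,270:390];b=snapshot('side')[180:300,220:340]
a=cv2.resize(a,(400,400),interpolation=cv2.INTER_CUBIC);b=cv2.resize(b,(400,400),interpolation=cv2.INTER_CUBIC);save('p3',np.hstack([a,b]))"
```

```text
time_s: 7.6
position: [0.561, -0.0224, 0.1345]
ee_rot: [0.641, 0.767, 0.0, 0.001]
contact_force: [-1.1, 0.0, 3.0]
width: 0.0143
shift cm [ 0.03 -0.06  0.1 ] turn [0.001 0.001 0.   ] pos [ 0.561  -0.0224  0.1345] F [-1.1  0.   3. ] w 0.0143 t 7.6
[-0.01  0.16 -0.  ]
[[319.30665173 221.55199833]] [[356.05060596 229.66479703]]
```

View pics/p3.png

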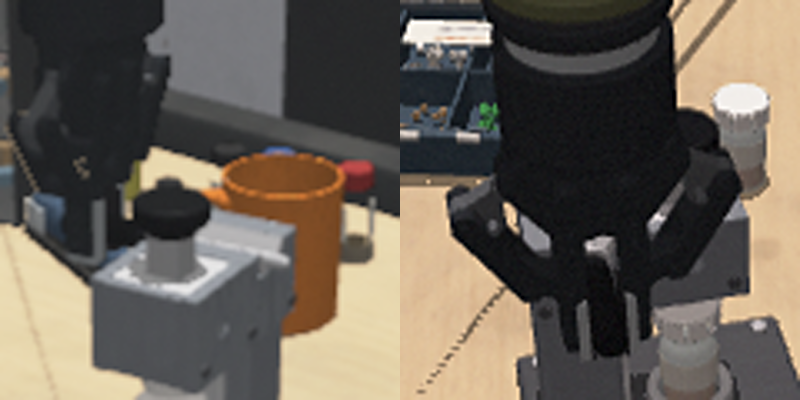

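```bash
python3 -m crank '[-0.5,0,0,0,0,0,0, -0.2,0,0,0,0,0,0, 0,0,0,0,0,0,0, 0,0,0,0,0,0,0, 0,0,0,0,0,0,0]' ; python3 -m crank '[0,0,0,-3,0,0,0, 0,0,0,-6,0,0,0, 0,0,0,-10,0,0,0, -0.5,0,0,-12,0,0,0, -1,-3,-2.6,-12,0,0,0, -1,-6,-5.2,-12,0,0,0, -1,-6,-5.2,-12,0,0,0, -1,-6,-5.2,-12,0,0,0]' 40; python3 -c "
from h import *
p=W([0,0,0]);p[2]=.205;go(p)
a=snapshot('scene')[150:270,270:390];b=snapshot('side')[180:300,220:340]
a=cv2.resize(a,(400,400),interpolation=cv2.INTER_CUBIC);b=cv2.resize(b,(400,400),interpolation=cv2.INTER_CUBIC);save('p4',np.hstack([a,b]))"
```

```text
time_s: 8.2
position: [0.5605, -0.0226, 0.1337]
ee_rot: [0.641, 0.767, -0.0, -0.0]
contact_force: [-0.5, -0.4, -0.2]
width: 0.0424
time_s: 9.0
position: [0.5198, -0.0917, 0.2539]
ee_rot: [0.642, 0.766, -0.0, 0.0]
contact_force: [0.3, 0.8, -0.6]
width: 0.0001
shift cm [-1.33  0.08  4.89] turn [ 0.     0.    -0.003] pos [ 0.5198 -0.0917  0.2539] F [ 0.3  0.8 -0.6] w 0.0001 t 9.0
```

View pics/p4.png

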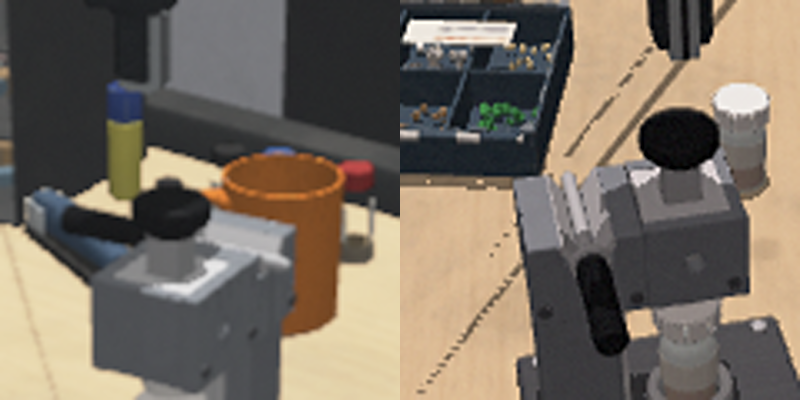

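The pin rests in the slot with its collar at the head's left face, and the bore is empty. Next is the push.

```bash
python3 -m crank '[-1,-0.7,0.05,1.5,0,0,0, -1,-1.35,0.05,3,0,0,0, -1,-1.35,0.05,4.6,0,0,0, -1,-1.35,0.05,4.6,0,0,0]' 40; python3 -c "
from h import *
p=W([0,0,0]);p[2]=.2;go(p)
c=get_calibration('side')
for y in(88,92,94,96,100):print(y,proj(c,W([52,y,152])))"
```

```text
time_s: 9.5
position: [0.521, -0.104, 0.2039]
ee_rot: [0.641, 0.767, -0.001, -0.003]
contact_force: [0.5, -0.2, 0.0]
width: 0.0
shift cm [-0.11  0.18  0.39] turn [-0.006 -0.003  0.   ] pos [ 0.521  -0.104   0.2039] F [ 0.5 -0.2  0. ] w 0.0 t 9.5
88 [[280.73303843 281.21452635]]
92 [[281.17202645 282.93637031]]
94 [[281.39285911 283.80254287]]
96 [[281.61459147 284.67224432]]
100 [[282.06077738 286.42232058]]
```

```bash
python3 -m crank '[-1,-0.1,0.1,0.3,0,0,0, -1,-0.1,0.1,0.5,0,0,0, -1,-0.1,0.1,0.7,0,0,0, -1,-0.1,0.1,0.9,0,0,0, -1,-0.1,0.1,1.0,0,0,0, -1,-0.1,0.1,1.0,0,0,0]'; python3 -c "
from h import *
p=W([0,0,0]);p[2]=.1845;go(p)"; python3 -m crank '[-1,0,0,0.1,0,0,0, -1,0,0,0.2,0,0,0, -1,0,0,0.3,0,0,0, -1,0,0,0.3,0,0,0]'; python3 -m crank '[-1,0,0,0.1,0,0,0, -1,0,0,0.2,0,0,0, -1,0,0,0.3,0,0,0, -1,0,0,0.3,0,0,0]'
```

```text
time_s: 10.1
position: [0.5245, -0.1048, 0.1983]
ee_rot: [0.641, 0.767, 0.0, 0.001]
contact_force: [0.2, 0.5, 2.3]
width: 0.0002
shift cm [ 0.04 -0.16  1.38] turn [0.001 0.001 0.   ] pos [ 0.5245 -0.1048  0.1983] F [0.2 0.5 2.3] w 0.0002 t 10.1
time_s: 10.5
position: [0.5245, -0.1048, 0.1949]
ee_rot: [0.641, 0.767, 0.0, 0.0]
contact_force: [0.7, 0.2, 3.4]
width: -0.0002
time_s: 10.9
position: [0.5245, -0.1048, 0.1919]
ee_rot: [0.641, 0.767, 0.0, 0.0]
contact_force: [2.1, -0.0, 2.2]
width: 0.0003
```

```bash
python3 -m crank '[-1,0,0,0.1,0,0,0, -1,0,0,0.15,0,0,0, -1,0,0,0.15,0,0,0]'; python3 -m crank '[-1,0,0,0.1,0,0,0, -1,0,0,0.1,0,0,0, -1,0,0,0.1,0,0,0]'; python3 -m crank '[-1,0,0,0.1,0,0,0, -1,0,0,0.1,0,0,0, -1,0,0,0.1,0,0,0]'
```

```text
time_s: 11.2
position: [0.5245, -0.1048, 0.1911]
ee_rot: [0.641, 0.767, 0.0, 0.0]
contact_force: [0.6, 0.6, 7.7]
width: 0.0001
time_s: 11.5
position: [0.5245, -0.1048, 0.1903]
ee_rot: [0.641, 0.767, 0.0, 0.001]
contact_force: [0.3, 1.0, 6.9]
width: 0.0001
time_s: 11.8
position: [0.5245, -0.1048, 0.1885]
ee_rot: [0.641, 0.767, 0.0, 0.0]
contact_force: [2.0, 0.2, 3.4]
width: -0.0001
```

```bash
python3 -m crank '[-1,0,0,0.1,0,0,0, -1,0,0,0.2,0,0,0, -1,0,0,0.3,0,0,0, -1,0,0,0.3,0,0,0]'; python3 -m crank '[-1,0,0,0.1,0,0,0, -1,0,0,0.15,0,0,0, -1,0,0,0.15,0,0,0]'; python3 -m crank '[-1,0,0,0.1,0,0,0, -1,0,0,0.1,0,0,0, -1,0,0,0.1,0,0,0]'
```

```text
time_s: 12.2
position: [0.5244, -0.1048, 0.1853]
ee_rot: [0.641, 0.767, 0.0, 0.0]
contact_force: [3.8, 0.5, 3.7]
width: 0.0002
time_s: 12.5
position: [0.5244, -0.1048, 0.1846]
ee_rot: [0.641, 0.767, 0.0, 0.0]
contact_force: [1.9, -0.1, 8.5]
width: 0.0001
time_s: 12.8
position: [0.5245, -0.1048, 0.1846]
ee_rot: [0.641, 0.767, -0.0, 0.001]
contact_force: [-1.4, 1.1, 13.4]
width: 0.0002
```

```bash
python3 -m crank '[-1,0,0,0.1,0,0,0, -1,0,0,0.2,0,0,0, -1,0,0,0.2,0,0,0, -1,0,0,0.2,0,0,0]'; python3 -m crank '[-1,0,0,0.05,0,0,0, -1,0,0,0.1,0,0,0, -1,0,0,0.1,0,0,0, -1,0,0,0.1,0,0,0, -1,0,0,0.1,0,0,0]'
python3 -c "
from h import *
a=snapshot('scene')[190:400,260:440];b=snapshot('side')[190:330,240:380]
a=cv2.resize(a,(420,490),interpolation=cv2.INTER_CUBIC);b=cv2.resize(b,(380,490),interpolation=cv2.INTER_CUBIC);save('p5',np.hstack([a,b]))"
```

```text
time_s: 13.2
position: [0.5246, -0.1048, 0.1845]
ee_rot: [0.641, 0.767, -0.0, 0.001]
contact_force: [-4.8, 3.0, 23.9]
width: 0.0004
time_s: 13.7
position: [0.5246, -0.1048, 0.1844]
ee_rot: [0.641, 0.767, -0.001, 0.001]
contact_force: [-6.8, 3.1, 29.0]
width: -0.0001
```

View pics/p5.png

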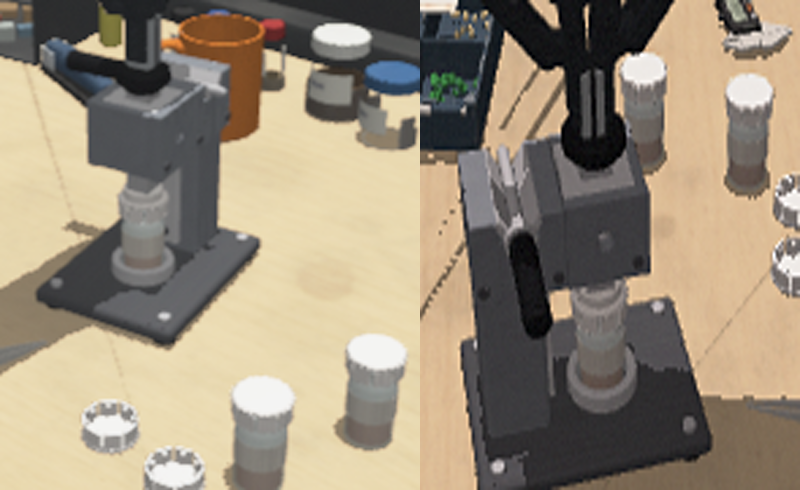

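The picture shows the fingers on the knob, the cap down on the vial, the pin parked in the slot and both finished vials standing. The push is a steady 29 N with the TCP stopped at the seated height.

```bash
python3 -c "
from h import *
s=state();print(np.round(s['contact_force'],1),s['position']);print(finish_job())"
```

```text
[-6.3  1.8 28.7] [ 0.5246432  -0.10480487  0.18440786]
the job is handed in; nothing more can be done
None
```

The vial is capped, and I handed the job in while the arm was still pressing the ram down on the seated cap.

- **Lock pin:** I drew it straight out of its bore with no side force above about 3 N. I then laid it in the V slot pointing the same way, with its collar about 1–3 mm from the head's left side (judged from the pictures), and let go.
- **Capping:** I pushed the knob down with closed fingers. The force rose from about 8 mm of travel and then fell back to about 3.4 N, which I took as the click. The fingers then stopped hard at 0.0156 m of ram travel (TCP z 0.1844), which matches the seated cap.
- **Last checks:** The push was a steady 28.7 N down, with about 6.5 N sideways. The last picture showed the pin still in the slot, the cap down on the vial and both finished vials standing. The robot's clock was at about 14 s of the 61 s allowed.

**Disagreement:** the highest force I read before the click was about 8 N, against the stated 12–15 N. I only read the force at the end of each move, so the peak probably fell between readings; the force drop and the final height both fit a click.

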